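# Hang the cutlery caddy on the slotted rail

### The job

Hang the little white caddy on the aluminium rail: bring it to the rail's open, flared end, enter its runner there and slide it along until it snaps past the hidden catch and sits home on the spring buffer, then let go so that it hangs there by itself. Slide it gently, feeling for the end, never forcing it against the rail, keep the caddy upright, and leave the other things where they are.

Things in the scene. Friction and masses are not known exactly. Their poses are not given: they have to be found in the camera images.
- caddy: the hanger: open white plastic box, 42 (x) by 40 (y) by 95 mm high, wall 3, 0.11 to 0.23 kg, loose, upright on the worktop. Origin: centre of its underside; z up; +x points out of its back, where the grey T-shaped runner is. Pinch it from above across its y faces, about 78 mm above its underside (runner height), so that it does not twist. Keep it within 0.4 rad of upright
- caddy_runner (a point): centre of the runner, 33 mm behind (+x) and 75 mm above the caddy's origin; same axes. Two discs (axis x, 21 mm diameter, 9 thick), centres 13 mm to either side in y, joined by a 6 mm high bar: 47 mm long in y. A neck 6 mm high, 26 long (y), leaves 7.5 mm between the caddy's back and the discs
- rail: fixed aluminium C-rail, 200 mm long, on a steel stand. Origin: under its middle, on the worktop; z up, +y along the rail to the open end (-y end capped), slot in the -x side, towards the robot. Top at 140 mm (posts, flare 145); front face 9 mm before (-x) the channel's centre line; posts behind it, feet 12 mm high reach 45 mm in front. Force of caddy on rail, catch or buffer must stay below 20 N
- rail_mouth (a point): centre of the channel at the open end: 100 mm along +y and 125 mm above rail, same axes. Channel 24 mm high, 12 deep (x), slot 9 high in a 3 mm lip: 1.5 mm play round runner and neck. A 10 mm long flare outside widens roof, floor and back by 3 mm. The caddy enters with axes parallel to the rail's, runner on the centre line, and moves along -y
- rail_inside (a point): point on the channel's centre line 95 mm inside the mouth. Catch and buffer are hidden there: the runner's centre is home anywhere 60 to 130 mm inside the mouth, in none of the readings. The catch, a sprung ball in the roof, meets the leading disc 24 mm before home, gives way at some 4 to 9 N, then snaps down between the discs and draws the runner on
- buffer (a joint): travel of the spring buffer in the rail, m: 0 free, grows as the runner pushes it along -y in its last 5 mm, with 1 to 3 N; hard end at 0.0065, some 1.5 mm past home, where it stops hard. Let go at home, the caddy is held by the catch and the buffer stays at 0.003 to 0.004; more than 0.002 is home
- bowl_bird: white bowl with a dark rim, 127 mm wide, 64 mm high, front left; bystander. Origin: centre of its underside
- bowl_cream: large cream bowl, 180 mm wide, 82 mm high, front right; bystander. Origin: centre of its underside
- mug_1: yellow mug, 78 by 113 by 102 mm, behind left; bystander. Origin: centre of its underside
- spoon_1: steel spoon, 165 mm long, 14 mm high, lying in front; bystander. Origin: centre of its underside
- jug_dark_soy: sauce jug with handle and red cap, 87 by 106 by 222 mm, to the right; bystander. Origin: centre of its underside
- chopstick_5: light wooden chopstick, 230 mm long, 8 mm thick, lying in front; bystander. Origin: centre of its underside
- chopstick_6: dark wooden chopstick, 233 mm long, 8 mm thick, lying in front; bystander. Origin: centre of its underside
Not all that is in view belongs to the job. What is meant by the caddy is not green, and is the smaller of those in its own colour.

How it is judged:
By the outcome, as a careful person would: the job done as asked, in the order asked, and still so for the second after the job is handed in, with the robot touching nothing.
It also fails if it takes over 58 s, if anything falls off the work surface, if the arm or the gripper's body presses on something with over 40 N, if the wrist force passes 120 N, or if a joint passes its speed limit or range.

### The arm

A 6-joint arm with a two-finger parallel gripper is mounted at the origin on a cart in front of the work surface, level with it; the furniture and walls round the work are solid. World frame = base frame: x ahead of the robot, y to its left, z up, the work surface at z = 0. Lengths are in m, angles in rad, forces in N, time in s.
With the tool pointing down it reaches from about 0.3 to 1 m from the base axis. Payload 5.1 kg.
Tool frame: the origin (TCP) lies between the finger pads; the fingertips stand 19 mm ahead of it and the grasp point (between the pads) is the TCP (ctrl.finger_overhang is the distance from the TCP to the fingertips, in m); x points along the fingers, y is the direction in which the jaws open and shut, and the axes are right-handed (so a half turn about x gives the same grasp; the last joint's range is limited). The gripper opens to 95 mm and grips with 3 to 60 N. Pads are 20 mm wide; open, the fingers measure 119 mm over their backs; the gripper's body (75 mm by 180 mm) begins 59 mm behind the grasp point.
Start: joints at [1.072, 0.124, 1.65, -0, 1.367, -0.083], TCP at [0.263, 0.595, 0.234] pointing down, gripper open.
Joint ranges: [-2.61, 2.61], [-1.02, 2.33], [0.03, 2.71], [-1.35, 4.49], [0.32, 2.68], [-2.91, 2.91]. Speed limits (rad/s): [2.57, 2.57, 3.14, 3.14, 3.14, 3.14].

### API

Orientations are given as a unit quaternion [w, x, y, z].
In Python, from cell import ctrl gives the robot as it stands. The module is installed in compiled form; this text tells all that it offers.
- The arm moves only by the tool play_rows, never from a script. Its argument "motion" is a list of rows, each a list of 7 numbers: the opening, from -1 (shut) to 1 (fully open), then the shift along the tool's x, y, z normalised to -1 to 1, where 1 is 100 mm, then the turn, a rotation vector about the tool's x, y, z normalised to -1 to 1, where 1 is pi rad. In form: [[gripper, tx, ty, tz, ax, ay, az], ...]. A call has 1 to 8 rows; each row is the pose to reach, as a shift and turn from the pose commanded when the call began, along the tool's axes at that moment, turning the shorter way round; what a row does not reach only later rows make up. A row lasts 1/8 s, in which the tool goes at most 62.5 mm and 10.7 degrees, less where a joint would pass 70% of its speed; a pose out of reach is approached as far as the arm can. A call with a number of a shift or a turn outside -1 to 1 is refused whole. A call with a gripper value outside its range is refused whole. The fingers move at their own pace and stop on an object; "newtons" is the grip in N (left out, the last holds). Time passes only in rows, so rows that repeat a pose let the fingers close. It gives the time, the measured TCP pose, the force and the opening at its end, in the units of the state.
- ctrl.state(): the state, without advancing time (a new reading comes with each control period).
- ctrl.get_image(name): name is "side" or "top"; returns a dict with "color" (384x512x3 uint8, blue, green, red), "range_z" (384x512 float32, m along the optical axis (not along the pixel's ray), 0 where there is no reading), "camera_matrix" (3x3 intrinsics, pixels), "k1" (the pictures are not rectified: a ray, as slopes to the right and down, at radius r is drawn at 1 + k1 r^2 times it, then the intrinsics apply), "R" (3x3) and "t" (3): a world point X has camera coordinates R X + t. Camera axes: x right, y down, z forward; pixel columns grow to the right and rows downward; lengths in m; the calibration is good to about 2 mm. A picture is of the moment at which its call begins.
- ctrl.job_done(): hands the job in, once; it reports no verdict.
Trained networks look in the newest picture that a camera, given by its name, has taken for a name from the list of things; names that differ only in an ending like _2 or _b are one class to them, and where a whole thing is asked for, a point or a joint stands for the part that bears it (a point fixed in the world has none). Each returns a list of dicts, best first, with "p" (0 to 1); they miss things now and then, are a little off and sometimes report something else, mostly with a low value. They report only what shows in the picture. A call takes as long as a camera call. They do not tell look-alikes from the thing itself.
- ctrl.spot_in(camera, name): "xyz" ([x, y, z] in m, in world coordinates, good to about 4 mm: the middle of the surface that is visible of it).
- ctrl.trace(camera, name): "region" (384x512 bool, what is visible of it).
The state is a dict: "t": time; "joints": joint angles; "joint_vel": joint speeds; "effort": joint torques, N m; "position": TCP position; "eef_rot": TCP orientation; "ft_force": force on the tool from outside, world axes, zero at the start; "torque": the same for the moment, N m; "width": finger opening in m.
Only numpy, scipy, OpenCV 4.12 (cv2) and the standard library are available. Lean on these libraries where they do the work, as an engineer would, in place of code of your own. Each camera call takes 0.05 s, during which the arm holds its last target. There are 200 camera calls.

## Working session

There is one attempt and no reset: what is moved stays moved. The work goes in short steps, Python scripts to look and compute and a tool call to move; the robot and the scene stay as the last step left them, time stands still between calls to the robot, and variables do not carry over. Pictures are saved under pics/ and viewed, about 8 in all and at most 12, crops included, and the job is handed in when it is done.

Besides the shell and the picture viewer there is one more tool, called as name([rows], argument=value, ...), one row to a line, values as JSON. play_rows: Moves the arm, as the interface text tells. Scaled input: -1 to 1 covers 100 mm each way for a shift and pi rad each way for a turn. Its arguments: {"type":"object","properties":{"motion":{"type":"array"},"newtons":{"type":"number"}},"required":["motion"]}

```bash
mkdir -p pics; cat > h.py <<'E'
import numpy as np, cv2
from cell import ctrl
def cloud(im):
    K=im["camera_matrix"];d=im["range_z"];h,w=d.shape
    u,v=np.meshgrid(np.arange(w),np.arange(h))
    p=cv2.undistortPoints(np.stack([u,v],-1).reshape(-1,1,2).astype(float),K,np.array([im["k1"],0,0,0.])).reshape(h,w,2)
    c=np.dstack([p[...,0]*d,p[...,1]*d,d])
    X=(c-im["t"])@im["R"]
    X[d==0]=np.nan
    return X
E
python3 - <<'E'
from h import *
ims=[ctrl.get_image(n) for n in("top","side")]
for n,im in zip(("top","side"),ims):
    cv2.imwrite(f"pics/{n}0.png",im["color"]); np.save(f"pics/{n}0.npy",cloud(im))
    print(n,im["k1"],-im["R"].T@im["t"])
    for k in("caddy","caddy_runner","rail"):
        print(k,[(np.round(o["xyz"],3),round(o["p"],2)) for o in ctrl.spot_in(n,k)])
print(ctrl.state())
E
```

```text
top -0.14572186438631557 [ 0.41136835 -0.00468219  1.33044301]
caddy [(array([0.454, 0.417, 0.108]), 0.96), (array([0.322, 0.42 , 0.066]), 0.96), (array([0.48 , 0.274, 0.063]), 0.76)]
caddy_runner [(array([0.452, 0.418, 0.113]), 0.86), (array([0.486, 0.28 , 0.073]), 0.77), (array([0.318, 0.416, 0.074]), 0.61), (array([ 0.649, -0.04 ,  0.121]), 0.38)]
rail [(array([ 0.649, -0.04 ,  0.126]), 0.91)]
side -0.06563228211221407 [-0.12828159 -0.32346827  1.21437602]
caddy [(array([0.438, 0.409, 0.099]), 0.93), (array([0.312, 0.405, 0.067]), 0.7), (array([0.479, 0.268, 0.07 ]), 0.53)]
caddy_runner [(array([0.314, 0.4  , 0.066]), 0.88), (array([0.441, 0.406, 0.1  ]), 0.82), (array([0.476, 0.271, 0.065]), 0.59), (array([ 0.378, -0.108,  0.006]), 0.55)]
rail [(array([ 0.652, -0.041,  0.107]), 0.71), (array([0.476, 0.269, 0.07 ]), 0.25)]
{'t': 0.4, 'joints': array([ 1.07237474e+00,  1.23897925e-01,  1.65048628e+00,  1.76789119e-05,
        1.36750414e+00, -8.25820597e-02]), 'joint_vel': array([ 8.28561756e-04, -4.42241353e-05, -1.00067751e-03, -1.70981406e-03,
       -1.61952091e-04, -1.53419217e-03]), 'effort': array([-7.17018665e-04, -4.16926360e+01, -3.59588420e+01,  7.73385982e-02,
        4.47477784e-02, -7.82835718e-05]), 'position': array([0.26253976, 0.59451841, 0.23348254]), 'eef_rot': array([ 0.69184135,  0.14586728,  0.69191297, -0.1460641 ]), 'ft_force': array([-0.24409681,  0.24304444,  0.50277884]), 'torque': array([0.00302903, 0.01618602, 0.0267278 ]), 'width': 0.09547598405710579}
```

```bash
python3 -c "
import cv2,numpy as np
a=cv2.imread('pics/top0.png');b=cv2.imread('pics/side0.png');cv2.imwrite('pics/both0.png',cv2.resize(np.vstack([a,b]),(0,0),fx=.78,fy=.78))"
```

```text
(no output)
```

View pics/top0.png

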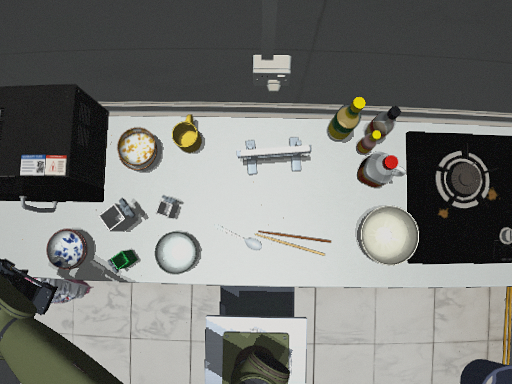

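View pics/side0.png

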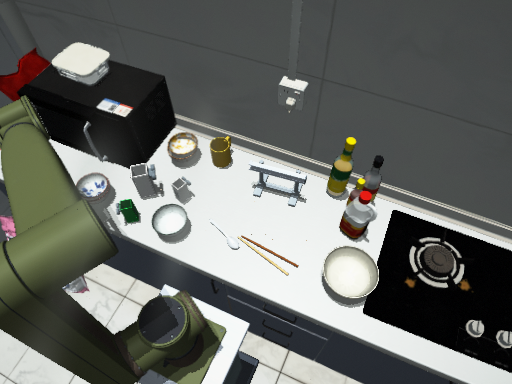

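The top view shows the small white caddy at about (168,206). The large one is at (120,215) and the green one at (124,260). The rail runs from (237,154), its flared end, to (310,149). Next I fit both poses from the depth.

```bash
python3 - <<'E'
import numpy as np,cv2
for n in("top","side"):
    X=np.load(f"pics/{n}0.npy")
    def sel(lo,hi): return X[(np.all((X>lo)&(X<hi),axis=-1))]
    print(n,'table z',np.nanmedian(sel([.4,-.05,-.02],[.55,.2,.02])[:,2]))
    P=sel([.42,.22,.085],[.54,.33,.105]); print('caddy rim',len(P),P.mean(0)); print(cv2.minAreaRect((P[:,:2]*1000).astype(np.float32)))
    Q=sel([.42,.22,.05],[.54,.33,.085]); print(np.round(np.c_[Q[:,:3]]*1000).astype(int)[::max(1,len(Q)//40)].tolist())
    P=sel([.55,-.2,.132],[.7,.12,.152]); print('rail',len(P),P.mean(0),P[:,1].min(),P[:,1].max(),cv2.minAreaRect((P[:,:2]*1000).astype(np.float32)))
    Pm=P[np.abs(P[:,1]+.04)<.06];print(np.polyfit(Pm[:,1],Pm[:,0],1), Pm[:,2].mean())
    for y in np.arange(-.16,.09,.01):
        q=P[np.abs(P[:,1]-y)<.005]
        if len(q):print(round(y,2),len(q),np.round([q[:,0].min(),q[:,0].max(),q[:,2].mean(),q[:,2].max()],4))
a=cv2.imread('pics/top0.png');b=cv2.imread('pics/side0.png')
r=lambda i:cv2.resize(i,(400,300),interpolation=cv2.INTER_CUBIC)
cv2.imwrite('pics/crop0.png',np.vstack([np.hstack([r(a[185:230,140:200]),r(a[115:190,225:325])]),np.hstack([r(b[165:210,150:210]),r(b[145:220,230:330])])]))
E
```

```text
top table z -9.594153429618025e-06
caddy rim 76 [0.48531265 0.27888257 0.0920967 ]
((487.58221435546875, 277.69500732421875), (40.42964553833008, 55.04345703125), 74.82342529296875)
[[518, 290, 78], [518, 277, 82], [519, 272, 75], [515, 277, 82], [516, 269, 75], [512, 281, 78], [512, 273, 84], [512, 269, 78], [512, 261, 84], [512, 255, 84], [509, 278, 74], [509, 272, 77], [509, 264, 83], [506, 283, 80], [506, 277, 78], [506, 271, 78], [506, 264, 85], [506, 253, 80], [503, 291, 71], [503, 270, 81], [503, 264, 82], [504, 260, 73], [503, 253, 80], [499, 291, 83], [501, 290, 62], [500, 265, 76], [497, 292, 79], [498, 290, 62], [493, 294, 84], [495, 292, 66], [494, 255, 81], [491, 295, 68], [492, 256, 74], [488, 295, 78], [489, 294, 58], [489, 257, 72], [485, 295, 77], [486, 295, 50], [486, 258, 64], [482, 297, 70], [482, 261, 81], [484, 260, 56], [479, 296, 70], [479, 261, 77], [481, 260, 56], [476, 298, 63], [478, 262, 57], [473, 298, 74], [473, 263, 81], [474, 262, 57], [470, 300, 68], [471, 264, 65], [467, 294, 64], [468, 265, 59], [465, 266, 68], [462, 279, 50], [458, 266, 81], [455,
[... 2358 characters left out ...]
0.1449]
-0.11 23 [0.6456 0.6812 0.1411 0.1502]
-0.1 19 [0.6439 0.6728 0.1387 0.1434]
-0.09 14 [0.6441 0.6642 0.1382 0.1438]
-0.08 15 [0.6424 0.6633 0.1386 0.1426]
-0.07 13 [0.6438 0.6632 0.1397 0.1416]
-0.06 16 [0.6413 0.661  0.1389 0.1421]
-0.05 13 [0.6417 0.6567 0.1394 0.1421]
-0.04 16 [0.6384 0.6611 0.1383 0.1434]
-0.03 15 [0.6377 0.6566 0.1395 0.1439]
-0.02 14 [0.6371 0.6567 0.1395 0.1421]
-0.01 14 [0.637  0.6566 0.1395 0.1439]
0.0 16 [0.6346 0.654  0.1391 0.1428]
0.01 14 [0.6348 0.6538 0.1386 0.1416]
0.02 20 [0.6351 0.6645 0.1399 0.145 ]
0.03 22 [0.6331 0.6649 0.1407 0.1459]
0.04 14 [0.6306 0.6513 0.1385 0.143 ]
0.05 15 [0.6316 0.6511 0.1383 0.1431]
0.06 15 [0.6319 0.6504 0.1414 0.1467]
```

View pics/crop0.png

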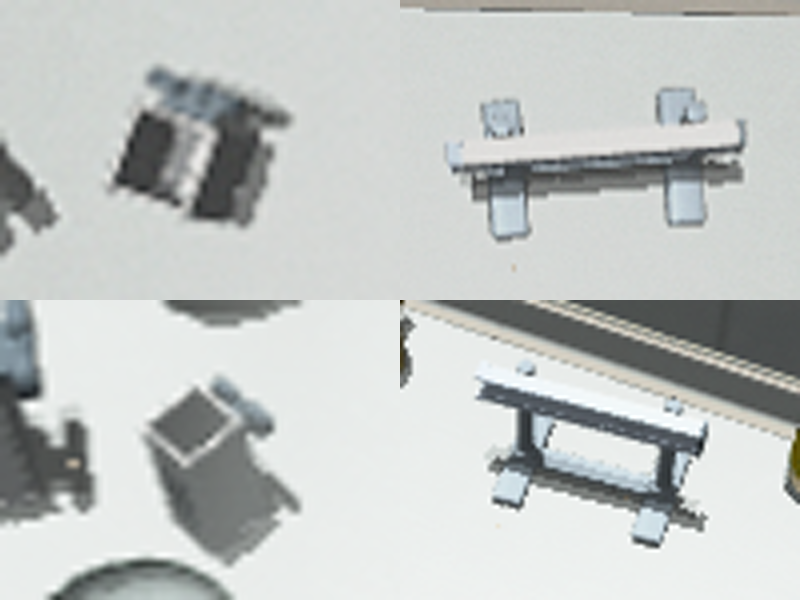

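The crop shows the small caddy, with its runner on the far (+x) side, at yaw about -0.28. The rail's yaw is about +0.097. Next I need a helper that works out moves in the tool's own units.

```bash
cat >> h.py <<'E'
from scipy.spatial.transform import Rotation as Ro
def pose(): 
    s=ctrl.state();q=s["eef_rot"];return s,np.array(s["position"]),Ro.from_quat([q[1],q[2],q[3],q[0]])
def Rt(psi):
    y=np.array([-np.sin(psi),np.cos(psi),0]);x=np.array([0,0,-1.]);return Ro.from_matrix(np.c_[x,y,np.cross(x,y)])
def plan(p,psi):
    s,p0,R0=pose();print("shift",np.round(R0.inv().apply(np.array(p)-p0)/.1,3),"turn",np.round((R0.inv()*Rt(psi)).as_rotvec()/np.pi,4))
E
python3 - <<'E'
from h import *
s,p,R=pose();print(R.as_matrix().round(3))
plan([.4815,.280,.2],-.28);plan([.4815,.280,.078],-.28)
E
```

```text
[[-0.     0.404  0.915]
 [-0.     0.915 -0.404]
 [-1.    -0.    -0.   ]]
shift [ 0.335 -1.993  3.274] turn [-0.0432 -0.      0.0001]
shift [ 1.555 -1.992  3.274] turn [-0.0432 -0.      0.0001]
```

play_rows([
  [0.5,0,-0.3,0.5,0,0,0],
  [0.5,0,-0.6,1,0,0,0],
], newtons=20)

```text
t: 0.65
position: [0.3301, 0.4985, 0.2336]
eef_rot: [0.692, 0.145, 0.692, -0.145]
ft_force: [0.1, 0.2, -0.5]
width: 0.0807
```

play_rows([
  [0.5,0,-0.3,0.5,0,0,0],
  [0.5,0,-0.6,1,0,0,0],
])

```text
t: 0.9
position: [0.3979, 0.4025, 0.2339]
eef_rot: [0.692, 0.146, 0.692, -0.146]
ft_force: [1.6, 0.1, 1.0]
width: 0.0717
```

play_rows([
  [0.5,0,-0.3,0.5,-0.02,0,0],
  [0.5,0,-0.6,1,-0.043,0,0],
  [0.5,0,-0.6,1,-0.043,0,0],
])

```text
t: 1.27
position: [0.4661, 0.306, 0.2339]
eef_rot: [0.7, 0.101, 0.7, -0.101]
ft_force: [0.3, 0.3, 0.1]
width: 0.0718
```

```bash
python3 - <<'E'
from h import *
s,p,R=pose();print(s["t"],p,s["width"],s["ft_force"])
plan([.4815,.280,.1],-.28);plan([.4815,.280,.078],-.28)
E
```

```text
1.275 [0.46613576 0.30600839 0.2338589 ] 0.07183912094437425 [0.32375584 0.29802599 0.10485407]
shift [ 1.339 -0.206  0.22 ] turn [-0.002   0.0002  0.    ]
shift [ 1.559 -0.206  0.22 ] turn [-0.002   0.0002  0.    ]
```

play_rows([
  [0.5,0,-0.2,0.22,0,0,0],
  [0.5,0.4,-0.2,0.22,0,0,0],
  [0.5,0.8,-0.2,0.22,0,0,0],
  [0.5,0.8,-0.2,0.22,0,0,0],
])

```text
t: 1.78
position: [0.4769, 0.2832, 0.1499]
eef_rot: [0.698, 0.097, 0.703, -0.1]
ft_force: [-0.9, 0.6, -0.3]
width: 0.0713
```

play_rows([
  [0.5,0.3,0,0,0,0,0],
  [0.5,0.6,0,0,0,0,0],
  [0.5,0.76,0,0,0,0,0],
  [0.5,0.76,0,0,0,0,0],
])

```text
t: 2.28
position: [0.4796, 0.2838, 0.0777]
eef_rot: [0.7, 0.099, 0.7, -0.099]
ft_force: [-0.5, -0.0, 0.1]
width: 0.0715
```

play_rows([
  [-0.1,0,0,0,0,0,0],
  [-0.2,0,0,0,0,0,0],
  [-0.5,0,0,0,0,0,0],
  [-0.5,0,0,0,0,0,0],
], newtons=20)

```text
t: 2.78
position: [0.4802, 0.2835, 0.0782]
eef_rot: [0.7, 0.099, 0.7, -0.099]
ft_force: [-1.5, 0.1, 0.3]
width: 0.0397
```

play_rows([
  [-0.5,0,0,0,0,0,0],
  [-0.5,-0.1,0,0,0,0,0],
  [-0.5,-0.3,0,0,0,0,0],
  [-0.5,-0.5,0,0,0,0,0],
  [-0.5,-0.5,0,0,0,0,0],
], newtons=35)

```text
t: 3.4
position: [0.4817, 0.2843, 0.1311]
eef_rot: [0.702, 0.1, 0.698, -0.098]
ft_force: [1.0, 0.2, -1.2]
width: 0.04
```

```bash
python3 - <<'E'
from h import *
s,p,R=pose();print(s["t"],p,s["width"],s["ft_force"],s["torque"])
plan([.601,.114,.1282],.097)
E
```

```text
3.4 [0.48169363 0.28431421 0.13111941] 0.03998858780304183 [ 0.97485647  0.18442386 -1.22018024] [ 0.05693966  0.01770555 -0.01952015]
shift [ 0.031 -1.306  1.618] turn [-0.1202  0.0017 -0.001 ]
```

play_rows([
  [-0.5,0,-0.2,0.25,0,0,0],
  [-0.5,0,-0.4,0.5,0,0,0],
  [-0.5,0,-0.65,0.8,0,0,0],
])

```text
t: 3.78
position: [0.5388, 0.1982, 0.1273]
eef_rot: [0.7, 0.099, 0.7, -0.099]
ft_force: [0.6, -0.3, -1.3]
width: 0.0398
```

play_rows([
  [-0.5,0,-0.2,0.25,-0.03,0,0],
  [-0.5,0,-0.4,0.5,-0.06,0,0],
  [-0.5,0,-0.5,0.65,-0.09,0,0],
  [-0.5,0,-0.65,0.81,-0.12,0,0],
  [-0.5,0,-0.65,0.81,-0.12,0,0],
  [-0.5,0,-0.65,0.81,-0.12,0,0],
])

```text
t: 4.53
position: [0.5981, 0.1142, 0.1273]
eef_rot: [0.706, -0.034, 0.707, 0.034]
ft_force: [-0.6, 0.4, -1.9]
width: 0.0396
```

```bash
cat > look.py <<'E'
from h import *
import sys
tag=sys.argv[1]; s,p,R=pose();print(s["t"],p,s["width"],R.as_matrix()[:,1].round(4),R.as_matrix()[:,0].round(4)); print(s["ft_force"],s["torque"])
psi=.097;ex=np.array([np.cos(psi),np.sin(psi),0]);ey=np.array([-np.sin(psi),np.cos(psi),0])
cr=[]
for n in("top","side"):
    im=ctrl.get_image(n);X=cloud(im);cv2.imwrite(f"pics/{n}{tag}.png",im["color"]);np.save(f"pics/{n}{tag}.npy",X)
    D=X-p; a=D@ex;b=D@ey
    m=(abs(b)<.06)&(a>.015)&(a<.06)&(X[...,2]>.09)&(X[...,2]<.15)
    print(n,"rel TCP: x,y,absz"); print(np.round(np.c_[a[m],b[m],X[...,2][m]]*1000).astype(int).tolist()[:150])
    box=(slice(110,200),slice(195,315)) if n=="top" else (slice(140,230),slice(200,320))
    cr.append(cv2.resize(im["color"][box],(600,450),interpolation=cv2.INTER_CUBIC)[:300])
cv2.imwrite(f"pics/crop{tag}.png",np.vstack(cr))
E
python3 look.py 1
```

```text
4.525 [0.59806622 0.11424639 0.12727038] 0.03959415174375706 [-9.500e-02  9.955e-01  4.000e-04] [-9.e-04  3.e-04 -1.e+00]
[-0.576229    0.44682427 -1.9121434 ] [ 0.07988462  0.00394288 -0.00455628]
top rel TCP: x,y,absz
[[47, -52, 140], [46, -55, 141], [45, -58, 143]]
side rel TCP: x,y,absz
[[34, 17, 135], [39, 15, 130], [37, 10, 134], [21, 19, 143], [31, 20, 131], [33, 17, 131], [33, 13, 132], [34, 9, 132], [36, 6, 131], [19, 3, 146], [18, 15, 131], [18, 19, 124], [20, 16, 123], [17, 11, 128], [18, 7, 128], [21, 17, 115], [17, 11, 122], [18, 8, 122], [21, 5, 119], [19, 17, 112], [16, 12, 117], [22, 10, 110], [16, 3, 121], [19, 17, 106], [20, 14, 105], [17, 8, 112], [18, 5, 111], [17, 0, 114], [17, -4, 116], [20, 18, 97], [18, 13, 102], [17, 9, 105], [18, 5, 105], [19, 1, 105], [17, -3, 109], [20, 14, 93], [20, 10, 95], [17, 5, 100], [19, 2, 99], [22, -1, 97], [17, 6, 93], [20, 3, 91]]
```

View pics/crop1.png

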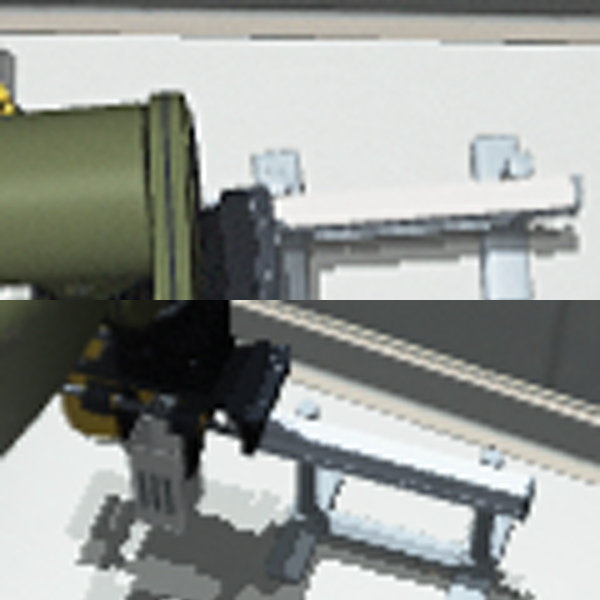

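play_rows([
  [-0.5,-0.009,0,0.022,0,0,0],
  [-0.5,-0.009,-0.1,0.022,0,0,0],
  [-0.5,-0.009,-0.2,0.022,0,0,0],
  [-0.5,-0.009,-0.2,0.022,0,0,0],
  [-0.5,-0.009,-0.2,0.022,0,0,0],
])

```text
t: 5.25
position: [0.6027, 0.094, 0.1285]
eef_rot: [0.706, -0.034, 0.706, 0.034]
ft_force: [-0.7, 0.4, -1.1]
width: 0.0397
```

```bash
sed -i 's/slice(140,230),slice(200,320)/slice(158,203),slice(220,280)/; s/\[:150\]/[:40]/; s/(600,450),interpolation=cv2.INTER_CUBIC)\[:300\]/(600,450),interpolation=cv2.INTER_CUBIC)[:450]/' look.py; sed -i 's/np.vstack(cr)/cr[1]/' look.py; python3 look.py 2
```

```text
5.25 [0.60268418 0.09399236 0.12852721] 0.039664168493135914 [-9.560e-02  9.954e-01  1.000e-04] [-1.e-04  1.e-04 -1.e+00]
[-0.73183769  0.35801063 -1.0510961 ] [-0.00407952  0.01273687 -0.03355035]
top rel TCP: x,y,absz
[]
side rel TCP: x,y,absz
[[34, 19, 133], [33, 14, 136], [35, 11, 135], [37, 8, 134], [19, 12, 148], [29, 13, 135], [30, 9, 136], [34, 7, 132], [27, -35, 145], [30, -38, 143], [22, 19, 124], [19, 14, 129], [18, 9, 133], [26, -35, 140], [24, -39, 144], [19, 18, 122], [18, 14, 125], [18, 9, 127], [19, 6, 126], [23, -44, 141], [19, 14, 117], [19, 10, 119], [19, 6, 121], [16, 17, 113], [16, 13, 115], [20, 11, 112], [16, 5, 118], [18, 2, 117], [16, 18, 108], [20, 16, 103], [17, 10, 110], [17, 2, 113], [18, -2, 113], [21, -4, 110], [31, -32, 109], [33, -35, 108], [28, -41, 116], [27, -46, 119], [28, -49, 120], [16, 18, 102]]
```

View pics/crop2.png

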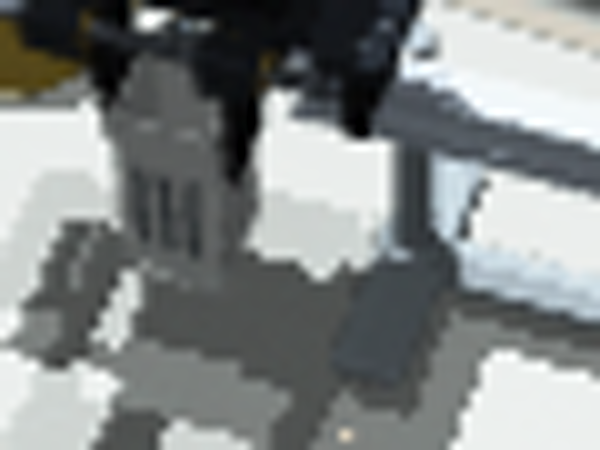

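```bash
python3 - <<'E'
from h import *
s,p,R=pose();psi=.0957;ex=np.array([np.cos(psi),np.sin(psi),0]);ey=np.array([-np.sin(psi),np.cos(psi),0])
for n in("side","top"):
    X=np.load(f"pics/{n}0.npy");D=X-p;a=D@ex*1e3;b=D@ey*1e3;z=X[...,2]*1e3
    for lo,hi in((112,118),(118,132),(132,138)):
        m=(a>10)&(a<45)&(b<-45)&(b>-225)&(z>lo)&(z<hi)
        if m.sum()>5: print(n,lo,m.sum(),'med a',np.median(a[m]).round(1),np.percentile(a[m],[10,25,75]).round(1),'slope',np.polyfit(b[m],a[m],1).round(4))
    m=(a>10)&(a<55)&(b<-45)&(b>-225)&(z>138)&(z<142)&(abs(b+58)>15)
    fr=[(bb,a[m&(abs(b-bb)<5)].min(),a[m&(abs(b-bb)<5)].max()) for bb in range(-215,-50,10)]
    fr=np.array(fr);print('top mid',np.median(fr[:,1:].mean(1)),np.median(fr[:,1]),np.median(fr[:,2]),np.polyfit(fr[:,0],fr[:,1],1))
    m=(a>10)&(a<60)&(z>136);print('y end',b[m].min(),b[m].max())
X=np.load("pics/side2.npy");D=X-p;a=D@ex*1e3;b=D@ey*1e3;z=X[...,2]*1e3
m=(abs(b)<17)&(a>12)&(a<24)&(z>60)&(z<128);print('inner wall',m.sum(),np.median(a[m]),a[m].mean())
m=(abs(b)<24)&(a>25)&(a<42)&(z>129)&(z<139);print('disc',np.c_[a[m],b[m],z[m]].mean(0))
m=(abs(b)<20)&(a<-14)&(a>-28)&(z>40)&(z<130);print('front',m.sum(),np.median(a[m]))
E
```

```text
side 112 72 med a 26.6 [24.2 24.8 32.9] slope [5.2000e-03 2.9074e+01]
side 118 79 med a 26.1 [24.1 24.8 27.7] slope [-4.70000e-03  2.56732e+01]
side 132 83 med a 26.5 [24.1 24.9 35.7] slope [3.60000e-03 3.09774e+01]Traceback (most recent call last):
  File "<stdin>", line 9, in <module>
    return umr_minimum(a, axis, None, out, keepdims, initial, where)
ValueError: zero-size array to reduction operation minimum which has no identity
```

```bash
python3 - <<'E'
from h import *
s,p,R=pose();psi=.0957;ex=np.array([np.cos(psi),np.sin(psi),0]);ey=np.array([-np.sin(psi),np.cos(psi),0])
for n in("side","top"):
    X=np.load(f"pics/{n}0.npy");D=X-p;a=D@ex*1e3;b=D@ey*1e3;z=X[...,2]*1e3
    for lo,hi in((112,118),(118,132),(132,137),(138,143)):
        m=(a>18)&(a<50)&(b<-50)&(b>-225)&(z>lo)&(z<hi); print(n,lo,np.histogram(a[m],np.arange(18,50,2))[0])
    m=(a>10)&(a<60)&(z>136)&(b<60)&(b>-300);print('y end',b[m].min(),b[m].max())
X=np.load("pics/side2.npy");D=X-p;a=D@ex*1e3;b=D@ey*1e3;z=X[...,2]*1e3
m=(abs(b)<17)&(a>12)&(a<24)&(z>60)&(z<128);print('inner wall',m.sum(),np.median(a[m]),a[m].mean())
m=(abs(b)<24)&(a>25)&(a<42)&(z>129)&(z<139);print('disc',np.c_[a[m],b[m],z[m]].mean(0))
m=(abs(b)<20)&(a<-14)&(a>-28)&(z>40)&(z<130);print('front',m.sum(),np.median(a[m]))
E
```

```text
side 112 [ 0  0  7 23 14  6  1  7  8  5  0  0  0  0  0]
side 118 [ 0  0  4 32 26 13  1  0  0  0  0  0  0  0  0]
side 132 [ 0  0  6 23  8  1  1  2  2  1  2  2  6  0  1]
side 138 [ 0  0  7 17 21 15 16 16 16 14 17 17  7  5  1]
y end -246.35451994036245 -33.24197162314528
top 112 [ 0  0  0 26  4  0  0  0  0  0  0  0  0  0  0]
top 118 [ 0  0  0 34 13  0  0  0  0  0  0  0  0  0  2]
top 132 [ 0  0  0 24  1  4  6  6  6  4  2  2  1  0  1]
top 138 [ 0  0  0 23 36 28 35 25 32 25 32 27 21  4  5]
y end -246.70721529482515 -31.712229472905424
inner wall 27 18.26459234354248 18.220883919929182
disc [ 33.08828772  11.54062571 134.47736607]
front 125 -20.694305922534447
```

play_rows([
  [-0.5,0.003,-0.02,0.015,0,0,0],
  [-0.5,0.003,-0.06,0.015,0,0,0],
  [-0.5,0.003,-0.08,0.015,0,0,0],
  [-0.5,0.003,-0.08,0.015,0,0,0],
])

```text
t: 5.85
position: [0.605, 0.0862, 0.1282]
eef_rot: [0.706, -0.034, 0.706, 0.034]
ft_force: [0.6, -0.5, -1.2]
width: 0.0399
```

play_rows([
  [-0.5,0,-0.01,0,0,0,0],
  [-0.5,0,-0.02,0,0,0,0],
  [-0.5,0,-0.03,0,0,0,0],
  [-0.5,0,-0.04,0,0,0,0],
  [-0.5,0,-0.04,0,0,0,0],
])

```text
t: 6.48
position: [0.6054, 0.0824, 0.1283]
eef_rot: [0.706, -0.034, 0.706, 0.034]
ft_force: [0.1, -0.1, -1.8]
width: 0.04
```

Free so far. I'll go on in small steps into the mouth.

play_rows([
  [-0.5,0,-0.01,0,0,0,0],
  [-0.5,0,-0.02,0,0,0,0],
  [-0.5,0,-0.03,0,0,0,0],
  [-0.5,0,-0.03,0,0,0,0],
])

```text
t: 6.98
position: [0.6056, 0.0794, 0.1282]
eef_rot: [0.706, -0.034, 0.706, 0.034]
ft_force: [-0.2, -0.4, -1.8]
width: 0.0399
```

play_rows([
  [-0.5,0,-0.01,0,0,0,0],
  [-0.5,0,-0.02,0,0,0,0],
  [-0.5,0,-0.02,0,0,0,0],
])

```text
t: 7.35
position: [0.6058, 0.0774, 0.1283]
eef_rot: [0.706, -0.034, 0.706, 0.034]
ft_force: [-0.0, 0.2, -1.5]
width: 0.04
```

play_rows([
  [-0.5,0,-0.01,0,0,0,0],
  [-0.5,0,-0.015,0,0,0,0],
  [-0.5,0,-0.015,0,0,0,0],
])

```text
t: 7.72
position: [0.606, 0.0759, 0.1282]
eef_rot: [0.706, -0.034, 0.706, 0.034]
ft_force: [0.2, -0.1, -1.4]
width: 0.0395
```

play_rows([
  [-0.5,0,-0.01,0,0,0,0],
  [-0.5,0,-0.015,0,0,0,0],
  [-0.5,0,-0.015,0,0,0,0],
])

```text
t: 8.1
position: [0.6061, 0.0744, 0.1282]
eef_rot: [0.706, -0.034, 0.706, 0.034]
ft_force: [-0.6, -0.2, -1.0]
width: 0.0397
```

play_rows([
  [-0.5,0,-0.01,0,0,0,0],
  [-0.5,0,-0.015,0,0,0,0],
  [-0.5,0,-0.015,0,0,0,0],
])

```text
t: 8.48
position: [0.6063, 0.0729, 0.1282]
eef_rot: [0.706, -0.034, 0.706, 0.034]
ft_force: [0.0, -1.1, -0.7]
width: 0.0396
```

play_rows([
  [-0.5,0,-0.01,0,0,0,0],
  [-0.5,0,-0.015,0,0,0,0],
  [-0.5,0,-0.015,0,0,0,0],
])

```text
t: 8.85
position: [0.6064, 0.0714, 0.1283]
eef_rot: [0.706, -0.034, 0.706, 0.034]
ft_force: [-0.5, -0.3, -1.2]
width: 0.0396
```

play_rows([
  [-0.5,0,-0.01,0,0,0,0],
  [-0.5,0,-0.02,0,0,0,0],
  [-0.5,0,-0.02,0,0,0,0],
])

```text
t: 9.22
position: [0.6066, 0.0694, 0.1283]
eef_rot: [0.706, -0.034, 0.706, 0.034]
ft_force: [-0.3, -0.3, -1.2]
width: 0.0397
```

play_rows([
  [-0.5,0,-0.01,0,0,0,0],
  [-0.5,0,-0.02,0,0,0,0],
  [-0.5,0,-0.03,0,0,0,0],
  [-0.5,0,-0.03,0,0,0,0],
])

```text
t: 9.72
position: [0.6069, 0.0664, 0.1283]
eef_rot: [0.706, -0.034, 0.706, 0.034]
ft_force: [0.2, 0.0, -1.6]
width: 0.0399
```

play_rows([
  [-0.5,0,-0.01,0,0,0,0],
  [-0.5,0,-0.02,0,0,0,0],
  [-0.5,0,-0.03,0,0,0,0],
  [-0.5,0,-0.03,0,0,0,0],
])

```text
t: 10.22
position: [0.6072, 0.0634, 0.1283]
eef_rot: [0.706, -0.034, 0.706, 0.034]
ft_force: [0.3, -0.4, -1.4]
width: 0.04
```

play_rows([
  [-0.5,0,-0.01,0,0,0,0],
  [-0.5,0,-0.02,0,0,0,0],
  [-0.5,0,-0.03,0,0,0,0],
  [-0.5,0,-0.04,0,0,0,0],
  [-0.5,0,-0.04,0,0,0,0],
])

```text
t: 10.85
position: [0.6076, 0.0595, 0.1283]
eef_rot: [0.706, -0.034, 0.706, 0.034]
ft_force: [0.1, -0.7, -1.4]
width: 0.0398
```

Nearly the whole runner should be inside, so I'll feel sideways for the lip to confirm that and centre it.

play_rows([
  [-0.5,0,0,-0.005,0,0,0],
  [-0.5,0,0,-0.01,0,0,0],
  [-0.5,0,0,-0.01,0,0,0],
])

```text
t: 11.22
position: [0.6065, 0.0595, 0.1283]
eef_rot: [0.706, -0.034, 0.706, 0.034]
ft_force: [-0.3, -0.5, -2.0]
width: 0.0399
```

play_rows([
  [-0.5,0,0,-0.005,0,0,0],
  [-0.5,0,0,-0.005,0,0,0],
  [-0.5,0,0,-0.005,0,0,0],
])

```text
t: 11.6
position: [0.606, 0.0594, 0.1283]
eef_rot: [0.706, -0.034, 0.706, 0.034]
ft_force: [0.6, -0.2, -1.2]
width: 0.0403
```

play_rows([
  [-0.5,0,0,-0.005,0,0,0],
  [-0.5,0,0,-0.005,0,0,0],
  [-0.5,0,0,-0.005,0,0,0],
])

```text
t: 11.98
position: [0.6056, 0.0594, 0.1283]
eef_rot: [0.706, -0.034, 0.706, 0.034]
ft_force: [0.5, 0.0, -2.0]
width: 0.0393
```

play_rows([
  [-0.5,0,0,-0.005,0,0,0],
  [-0.5,0,0,-0.005,0,0,0],
  [-0.5,0,0,-0.005,0,0,0],
])

```text
t: 12.35
position: [0.6055, 0.0593, 0.1285]
eef_rot: [0.707, -0.034, 0.706, 0.034]
ft_force: [3.3, 0.4, -1.4]
width: 0.0398
```

Contact with the lip at +3.3 N confirms the runner is in the slot. The centre lies about 1.5 mm further back.

play_rows([
  [-0.5,0,0,0.019,0,0,0],
  [-0.5,0,-0.01,0.019,0,0,0],
  [-0.5,0,-0.03,0.019,0,0,0],
  [-0.5,0,-0.05,0.019,0,0,0],
  [-0.5,0,-0.07,0.019,0,0,0],
  [-0.5,0,-0.07,0.019,0,0,0],
])

```text
t: 13.1
position: [0.6076, 0.0523, 0.1283]
eef_rot: [0.706, -0.034, 0.706, 0.034]
ft_force: [-0.5, -0.3, -0.8]
width: 0.0394
```

play_rows([
  [-0.5,0,-0.015,0,0,0,0],
  [-0.5,0,-0.03,0,0,0,0],
  [-0.5,0,-0.045,0,0,0,0],
  [-0.5,0,-0.06,0,0,0,0],
  [-0.5,0,-0.06,0,0,0,0],
])

```text
t: 13.72
position: [0.6082, 0.0464, 0.1282]
eef_rot: [0.706, -0.034, 0.706, 0.034]
ft_force: [-0.3, 0.4, -0.8]
width: 0.04
```

play_rows([
  [-0.5,0,-0.02,0,0,0,0],
  [-0.5,0,-0.04,0,0,0,0],
  [-0.5,0,-0.06,0,0,0,0],
  [-0.5,0,-0.08,0,0,0,0],
  [-0.5,0,-0.1,0,0,0,0],
  [-0.5,0,-0.1,0,0,0,0],
])

```text
t: 14.48
position: [0.6092, 0.0364, 0.1283]
eef_rot: [0.706, -0.034, 0.706, 0.034]
ft_force: [0.1, -0.9, -1.8]
width: 0.0401
```

play_rows([
  [-0.5,0,-0.015,0,0,0,0],
  [-0.5,0,-0.03,0,0,0,0],
  [-0.5,0,-0.045,0,0,0,0],
  [-0.5,0,-0.06,0,0,0,0],
  [-0.5,0,-0.08,0,0,0,0],
  [-0.5,0,-0.08,0,0,0,0],
])

```text
t: 15.22
position: [0.61, 0.0285, 0.1283]
eef_rot: [0.706, -0.034, 0.706, 0.034]
ft_force: [-0.3, 0.8, -2.3]
width: 0.0397
```

play_rows([
  [-0.5,0,-0.015,0,0,0,0],
  [-0.5,0,-0.03,0,0,0,0],
  [-0.5,0,-0.045,0,0,0,0],
  [-0.5,0,-0.06,0,0,0,0],
  [-0.5,0,-0.06,0,0,0,0],
])

```text
t: 15.85
position: [0.6106, 0.0225, 0.1283]
eef_rot: [0.706, -0.034, 0.706, 0.034]
ft_force: [0.8, 0.0, -1.6]
width: 0.0398
```

play_rows([
  [-0.5,0,-0.01,0,0,0,0],
  [-0.5,0,-0.02,0,0,0,0],
  [-0.5,0,-0.03,0,0,0,0],
  [-0.5,0,-0.03,0,0,0,0],
])

```text
t: 16.35
position: [0.6108, 0.0196, 0.1283]
eef_rot: [0.706, -0.034, 0.706, 0.034]
ft_force: [0.2, 0.0, -1.7]
width: 0.0398
```

play_rows([
  [-0.5,0,-0.01,0,0,0,0],
  [-0.5,0,-0.02,0,0,0,0],
  [-0.5,0,-0.03,0,0,0,0],
  [-0.5,0,-0.03,0,0,0,0],
])

```text
t: 16.85
position: [0.6111, 0.0166, 0.1282]
eef_rot: [0.706, -0.034, 0.706, 0.034]
ft_force: [1.1, -0.8, -1.2]
width: 0.0398
```

play_rows([
  [-0.5,0,-0.01,0,0,0,0],
  [-0.5,0,-0.02,0,0,0,0],
  [-0.5,0,-0.03,0,0,0,0],
  [-0.5,0,-0.03,0,0,0,0],
])

```text
t: 17.35
position: [0.6114, 0.0136, 0.1283]
eef_rot: [0.706, -0.034, 0.706, 0.034]
ft_force: [-0.2, -0.4, -1.4]
width: 0.0399
```

play_rows([
  [-0.5,0,-0.01,0,0,0,0],
  [-0.5,0,-0.02,0,0,0,0],
  [-0.5,0,-0.03,0,0,0,0],
  [-0.5,0,-0.03,0,0,0,0],
])

```text
t: 17.85
position: [0.6117, 0.0106, 0.1283]
eef_rot: [0.706, -0.034, 0.706, 0.034]
ft_force: [-0.3, -0.4, -1.5]
width: 0.0397
```

play_rows([
  [-0.5,0,-0.01,0,0,0,0],
  [-0.5,0,-0.02,0,0,0,0],
  [-0.5,0,-0.03,0,0,0,0],
  [-0.5,0,-0.04,0,0,0,0],
])

```text
t: 18.35
position: [0.6121, 0.0066, 0.1283]
eef_rot: [0.706, -0.034, 0.706, 0.034]
ft_force: [0.4, -0.3, -1.4]
width: 0.0398
```

play_rows([
  [-0.5,0,-0.01,0,0,0,0],
  [-0.5,0,-0.02,0,0,0,0],
  [-0.5,0,-0.03,0,0,0,0],
  [-0.5,0,-0.04,0,0,0,0],
])

```text
t: 18.85
position: [0.6124, 0.0027, 0.1282]
eef_rot: [0.706, -0.034, 0.706, 0.034]
ft_force: [0.2, 0.2, -1.0]
width: 0.04
```

play_rows([
  [-0.5,0,-0.01,0,0,0,0],
  [-0.5,0,-0.02,0,0,0,0],
  [-0.5,0,-0.03,0,0,0,0],
  [-0.5,0,-0.04,0,0,0,0],
])

```text
t: 19.35
position: [0.6128, -0.0013, 0.1283]
eef_rot: [0.706, -0.034, 0.706, 0.034]
ft_force: [-0.4, -0.5, -1.5]
width: 0.0395
```

play_rows([
  [-0.5,0,-0.01,0,0,0,0],
  [-0.5,0,-0.02,0,0,0,0],
])

```text
t: 19.6
position: [0.613, -0.0033, 0.1283]
eef_rot: [0.706, -0.034, 0.706, 0.034]
ft_force: [0.7, 0.0, -0.3]
width: 0.0399
```

play_rows([
  [-0.5,0,-0.01,0,0,0,0],
  [-0.5,0,-0.02,0,0,0,0],
])

```text
t: 19.85
position: [0.6132, -0.0053, 0.1282]
eef_rot: [0.706, -0.034, 0.706, 0.034]
ft_force: [-0.3, 0.0, -1.0]
width: 0.0398
```

play_rows([
  [-0.5,0,-0.01,0,0,0,0],
  [-0.5,0,-0.02,0,0,0,0],
])

```text
t: 20.1
position: [0.6134, -0.0073, 0.1283]
eef_rot: [0.706, -0.034, 0.706, 0.034]
ft_force: [-0.3, -0.0, -1.5]
width: 0.0398
```

play_rows([
  [-0.5,0,-0.01,0,0,0,0],
  [-0.5,0,-0.02,0,0,0,0],
])

```text
t: 20.35
position: [0.6136, -0.0093, 0.1282]
eef_rot: [0.706, -0.034, 0.706, 0.034]
ft_force: [0.4, 0.2, -1.7]
width: 0.0394
```

play_rows([
  [-0.5,0,-0.01,0,0,0,0],
  [-0.5,0,-0.02,0,0,0,0],
])

```text
t: 20.6
position: [0.6138, -0.0113, 0.1283]
eef_rot: [0.706, -0.034, 0.706, 0.034]
ft_force: [1.2, 0.5, -1.5]
width: 0.0397
```

play_rows([
  [-0.5,0,-0.01,0,0,0,0],
  [-0.5,0,-0.02,0,0,0,0],
])

```text
t: 20.85
position: [0.614, -0.0132, 0.1282]
eef_rot: [0.706, -0.034, 0.706, 0.034]
ft_force: [0.2, 0.1, -0.6]
width: 0.0397
```

play_rows([
  [-0.5,0,-0.01,0,0,0,0],
  [-0.5,0,-0.02,0,0,0,0],
])

```text
t: 21.1
position: [0.6142, -0.0152, 0.1282]
eef_rot: [0.706, -0.034, 0.706, 0.034]
ft_force: [0.6, 0.7, -1.2]
width: 0.0401
```

play_rows([
  [-0.5,0,-0.01,0,0,0,0],
  [-0.5,0,-0.02,0,0,0,0],
])

```text
t: 21.35
position: [0.6144, -0.0173, 0.1283]
eef_rot: [0.706, -0.034, 0.706, 0.034]
ft_force: [-0.1, -0.5, -0.5]
width: 0.0397
```

play_rows([
  [-0.5,0,-0.01,0,0,0,0],
  [-0.5,0,-0.02,0,0,0,0],
])

```text
t: 21.6
position: [0.6146, -0.0192, 0.1282]
eef_rot: [0.706, -0.034, 0.706, 0.034]
ft_force: [-1.2, 0.4, -1.6]
width: 0.0399
```

play_rows([
  [-0.5,0,-0.01,0,0,0,0],
  [-0.5,0,-0.02,0,0,0,0],
])

```text
t: 21.85
position: [0.6147, -0.0212, 0.1283]
eef_rot: [0.706, -0.034, 0.706, 0.034]
ft_force: [-0.1, 0.6, -0.7]
width: 0.0401
```

play_rows([
  [-0.5,0,-0.01,0,0,0,0],
  [-0.5,0,-0.02,0,0,0,0],
])

```text
t: 22.1
position: [0.6149, -0.0232, 0.1283]
eef_rot: [0.706, -0.034, 0.706, 0.034]
ft_force: [1.3, 0.6, -1.6]
width: 0.0399
```

play_rows([
  [-0.5,0,-0.01,0,0,0,0],
  [-0.5,0,-0.02,0,0,0,0],
])

```text
t: 22.35
position: [0.6151, -0.0252, 0.1282]
eef_rot: [0.706, -0.034, 0.706, 0.034]
ft_force: [1.2, 1.1, -1.2]
width: 0.0398
```

play_rows([
  [-0.5,0,-0.01,0.003,0,0,0],
  [-0.5,0,-0.02,0.003,0,0,0],
])

```text
t: 22.6
position: [0.6151, -0.0263, 0.1276]
eef_rot: [0.706, -0.033, 0.707, 0.035]
ft_force: [0.7, 5.0, -4.2]
width: 0.0399
```

play_rows([
  [-0.5,0,-0.01,0,0,0,0],
  [-0.5,0,-0.02,0,0,0,0],
])

```text
t: 22.85
position: [0.6147, -0.0275, 0.1268]
eef_rot: [0.705, -0.033, 0.707, 0.035]
ft_force: [-0.4, 7.0, -4.8]
width: 0.0398
```

play_rows([
  [-0.5,0,-0.01,0,0,0,0],
  [-0.5,0,-0.02,0,0,0,0],
])

```text
t: 23.1
position: [0.6148, -0.0296, 0.1268]
eef_rot: [0.705, -0.033, 0.707, 0.035]
ft_force: [-1.9, 5.4, -5.3]
width: 0.0397
```

The catch is met, at about 7 N. I'll continue gently.

play_rows([
  [-0.5,0,-0.01,0,0,0,0],
  [-0.5,0,-0.02,0,0,0,0],
])

```text
t: 23.35
position: [0.6151, -0.0321, 0.1268]
eef_rot: [0.705, -0.034, 0.707, 0.035]
ft_force: [-0.9, 5.1, -6.8]
width: 0.0398
```

play_rows([
  [-0.5,0,-0.01,0,0,0,0],
  [-0.5,0,-0.02,0,0,0,0],
])

```text
t: 23.6
position: [0.6155, -0.0352, 0.1271]
eef_rot: [0.705, -0.034, 0.707, 0.034]
ft_force: [-0.7, 2.8, -8.1]
width: 0.04
```

play_rows([
  [-0.5,0,-0.01,0,0,0,0],
  [-0.5,0,-0.02,0,0,0,0],
])

```text
t: 23.85
position: [0.6163, -0.0375, 0.1279]
eef_rot: [0.706, -0.034, 0.707, 0.034]
ft_force: [0.6, 0.7, -8.0]
width: 0.0398
```

play_rows([
  [-0.5,0,-0.01,0,0,0,0],
  [-0.5,0,-0.02,0,0,0,0],
])

```text
t: 24.1
position: [0.6168, -0.0395, 0.1282]
eef_rot: [0.706, -0.034, 0.706, 0.034]
ft_force: [0.5, 0.3, -8.3]
width: 0.0402
```

play_rows([
  [-0.5,0,-0.01,0,0,0,0],
  [-0.5,0,-0.02,0,0,0,0],
])

```text
t: 24.35
position: [0.6171, -0.0414, 0.1284]
eef_rot: [0.706, -0.034, 0.706, 0.034]
ft_force: [0.1, -0.4, -7.2]
width: 0.0402
```

play_rows([
  [-0.5,0,-0.01,0,0,0,0],
  [-0.5,0,-0.02,0,0,0,0],
])

```text
t: 24.6
position: [0.6173, -0.0434, 0.1284]
eef_rot: [0.706, -0.034, 0.706, 0.034]
ft_force: [-0.1, -0.6, -7.1]
width: 0.0398
```

play_rows([
  [-0.5,0,-0.01,0,0,0,0],
  [-0.5,0,-0.02,0,0,0,0],
])

```text
t: 24.85
position: [0.6175, -0.0454, 0.1285]
eef_rot: [0.706, -0.034, 0.706, 0.034]
ft_force: [0.4, -2.7, -7.6]
width: 0.0399
```

play_rows([
  [-0.5,0,-0.01,0,0,0,0],
])

```text
t: 24.98
position: [0.6176, -0.0461, 0.1285]
eef_rot: [0.706, -0.034, 0.706, 0.034]
ft_force: [-0.3, -0.6, -7.5]
width: 0.0401
```

play_rows([
  [-0.5,0,-0.01,0,0,0,0],
  [-0.5,0,-0.01,0,0,0,0],
])

```text
t: 25.22
position: [0.6177, -0.0474, 0.1285]
eef_rot: [0.706, -0.034, 0.706, 0.034]
ft_force: [0.6, -4.0, -7.2]
width: 0.0399
```

play_rows([
  [-0.5,0,-0.01,0,0,0,0],
  [-0.5,0,-0.01,0,0,0,0],
])

```text
t: 25.48
position: [0.6178, -0.0483, 0.1285]
eef_rot: [0.706, -0.034, 0.706, 0.034]
ft_force: [-1.3, -2.6, -6.1]
width: 0.0397
```

play_rows([
  [-0.5,0,-0.008,0,0,0,0],
  [-0.5,0,-0.008,0,0,0,0],
])

```text
t: 25.72
position: [0.6179, -0.0489, 0.1285]
eef_rot: [0.706, -0.034, 0.706, 0.034]
ft_force: [-0.9, -2.5, -5.2]
width: 0.0395
```

play_rows([
  [-0.5,0,-0.005,0,0,0,0],
  [-0.5,0,-0.005,0,0,0,0],
])

```text
t: 25.98
position: [0.6179, -0.0493, 0.1284]
eef_rot: [0.706, -0.034, 0.706, 0.034]
ft_force: [-0.0, -1.1, -5.3]
width: 0.0399
```

play_rows([
  [-0.5,0,-0.005,0,0,0,0],
  [-0.5,0,-0.005,0,0,0,0],
  [-0.5,0,-0.005,0,0,0,0],
])

```text
t: 26.35
position: [0.618, -0.0497, 0.1286]
eef_rot: [0.706, -0.034, 0.706, 0.034]
ft_force: [-0.7, -1.5, -3.1]
width: 0.0403
```

play_rows([
  [-0.5,0,-0.005,0,0,0,0],
  [-0.5,0,-0.005,0,0,0,0],
  [-0.5,0,-0.005,0,0,0,0],
])

```text
t: 26.72
position: [0.618, -0.05, 0.1286]
eef_rot: [0.706, -0.034, 0.706, 0.034]
ft_force: [-0.1, 1.2, -2.0]
width: 0.0398
```

The force along the rail has just crossed zero, so the caddy is home. I'll release it and retreat upward.

play_rows([
  [-0.1,0,0,0,0,0,0],
  [0,0,0,0,0,0,0],
  [0.3,0,0,0,0,0,0],
  [0.3,0,0,0,0,0,0],
  [0.3,0,0,0,0,0,0],
])

```text
t: 27.35
position: [0.6179, -0.0503, 0.1283]
eef_rot: [0.706, -0.034, 0.706, 0.034]
ft_force: [0.1, -0.1, 0.3]
width: 0.0612
```

play_rows([
  [0.3,-0.1,0,0,0,0,0],
  [0.3,-0.3,0,0,0,0,0],
  [0.3,-0.6,0,0,0,0,0],
  [0.3,-0.9,0,0,0,0,0],
  [0.3,-1,0,0,0,0,0],
])

```text
t: 27.98
position: [0.6194, -0.0505, 0.2327]
eef_rot: [0.708, -0.035, 0.704, 0.034]
ft_force: [0.9, -0.0, -0.7]
width: 0.0617
```

play_rows([
  [0.3,-0.3,0,-0.5,0,0,0],
  [0.3,-0.6,0,-1,0,0,0],
  [0.3,-0.6,0,-1,0,0,0],
])

```text
t: 28.35
position: [0.5176, -0.0602, 0.292]
eef_rot: [0.709, -0.034, 0.704, 0.033]
ft_force: [-0.4, 0.3, -0.2]
width: 0.0618
```

play_rows([
  [0.3,-0.2,0.5,-0.3,0,0,0],
  [0.3,-0.2,1,-0.6,0,0,0],
  [0.3,-0.2,1,-0.6,0,0,0],
])

```text
t: 28.72
position: [0.448, 0.0361, 0.3077]
eef_rot: [0.706, -0.035, 0.706, 0.036]
ft_force: [0.8, 1.0, -0.2]
width: 0.062
```

play_rows([
  [0.3,0,0.5,0,0,0,0],
  [0.3,0,1,0,0,0,0],
  [0.3,0,1,0,0,0,0],
  [0.3,0,1,0,0,0,0],
])

```text
t: 29.22
position: [0.4399, 0.1329, 0.3074]
eef_rot: [0.706, -0.034, 0.707, 0.034]
ft_force: [-0.3, 0.0, -0.3]
width: 0.062
```

```bash
python3 - <<'E'
from h import *
s,p,R=pose();print(s["t"],p)
psi=.097;ex=np.array([np.cos(psi),np.sin(psi),0]);ey=np.array([-np.sin(psi),np.cos(psi),0]);c=np.array([.618,-.05,0])
cr=[]
for n in("top","side"):
    im=ctrl.get_image(n);X=cloud(im);D=X-c;a=D@ex*1e3;b=D@ey*1e3;z=X[...,2]*1e3
    m=(abs(b)<30)&(a>-40)&(a<23)&(z>138)&(z<152);print(n,'rim',m.sum(),z[m].mean().round(1),'y',b[m].min().round(1),b[m].max().round(1),'x',a[m].min().round(1))
    m=(abs(b)<16)&(a>-28)&(a<-15)&(z>50)&(z<143)
    if m.sum()>9: print('front tilt slope, a',np.polyfit(z[m],a[m],1).round(3),np.median(a[m]),z[m].min())
    b0=(slice(110,200),slice(215,335)) if n=="top" else (slice(140,230),slice(220,340))
    cr.append(cv2.resize(im["color"][b0],(400,300),interpolation=cv2.INTER_CUBIC)); f=cv2.resize(im["color"],(400,300)); cr.append(f)
cv2.imwrite("pics/end.png",np.vstack([np.hstack(cr[:2]),np.hstack(cr[2:])]))
E
```

```text
29.225 [0.43988625 0.13294606 0.30735032]
top rim 56 141.6 y -23.1 20.5 x -23.1
front tilt slope, a [ -0.052 -14.391] -20.267265640815136 51.608658804179996
side rim 39 141.2 y -26.8 19.9 x -26.2
front tilt slope, a [ -0.058 -13.593] -19.208900038671196 51.070415374690825
```

View pics/end.png

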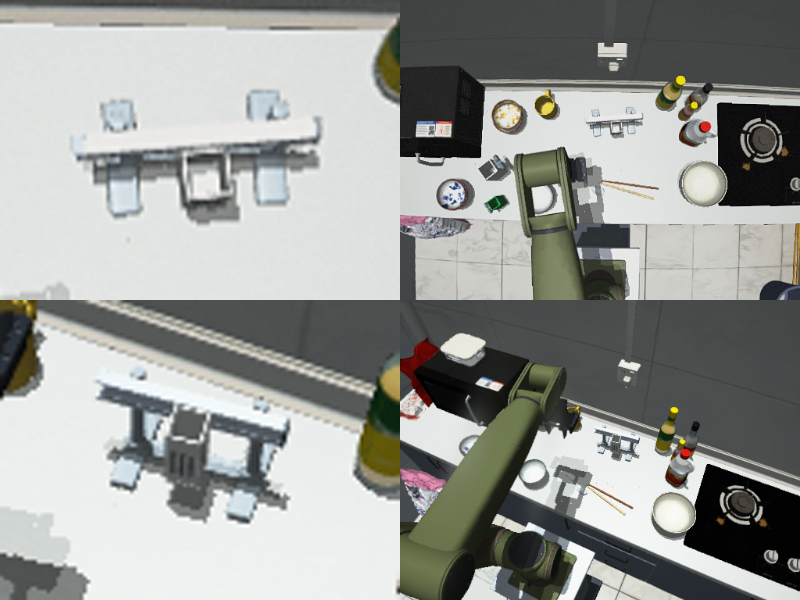

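The end picture shows the caddy hanging from the rail (crop pixels about (205,180) top and (190,440) side). It is nearly upright, and the bystanders are where they were.

```bash
python3 -c "
from h import *
print(ctrl.job_done())"
```

```text
the job is handed in; nothing more can be done
None
```

The small white caddy is hanging on the rail by itself, past the catch and on the buffer. I handed the job in at about 29 s of the 58 s allowed.

**What I did:**
- I gripped it across its y faces at 78 mm and brought it to the flared end.
- I entered the mouth in steps of 1 to 2 mm and felt for the lip at 3.3 N. That confirmed the runner was in the slot and let me centre it.
- It met the catch at about 7 N along the rail, with the roof ball pressing down about 8 N in all, weight included.
- The catch then drew the caddy on. I let go where the force along the rail crossed zero, about 24 mm past first contact with the catch.

**Last checks:**
- **Forces:** none of the readings taken at the end of each move passed about 9 N.
- **Position:** both cameras show the caddy hanging free within 1 to 3 mm of where I released it. Its underside is about 50 mm above the worktop and it tilts about 0.055 rad.
- **Other things:** no bystander visibly moved; I compared them by eye only, and the arm partly hid the small bowl and the spoon in the last pictures.
- **Not measured:** there is no reading of the buffer's travel, so "home" rests on the force pattern and the distance travelled. The two cameras differed by a few mm on the rim edges, which is about one pixel.

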